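# Isolate the powered rest, then hold the electrode tweezers at the marked gap

## Robot

A 7-joint arm with a two-finger parallel gripper is mounted at the origin on a cart in front of the work surface, level with it; the furniture and walls round the work are solid. World frame = base frame: x ahead of the robot, y to its left, z up, the work surface at z = 0. Lengths are in m, angles in rad, forces in N, time in s.
With the tool pointing down it reaches from about 0.425 to 0.875 m from the base axis. Payload 9.9 kg.
Tool frame: the origin (TCP) lies on the centre line of the jaws, within the pads' length; the fingertips stand 17 mm ahead of it and the grasp point (between the pads) lies 2 mm behind it; z points along the fingers, y is the line along which they close (so a half turn about z gives the same grasp; the last joint's range is limited). The gripper opens to 85 mm and grips with 20 to 120 N. Pads are 22 mm wide; open, the fingers measure 114 mm over their backs; the gripper's body (76 mm by 85 mm) begins 54 mm behind the grasp point. The pads swing forward as they close: fully open they stand 13 mm farther back than shut.
Start: joints at [-1.287, 0.576, 0.025, 1.437, -0.015, 1.129, -0.057], TCP at [0.243, 0.63, 0.248] pointing down, gripper open.
Joint ranges: [-2.76, 2.76], [-0.34, 2.15], [-1.52, 1.57], [0.19, 2.46], [-1.09, 4.23], [0.17, 1.99], [-2.82, 2.82]. Speed limits (rad/s): [2.22, 2.22, 3.01, 3.01, 3.14, 3.14, 3.14].

## Interface

Orientations are given as a unit quaternion [x, y, z, w].
In Python, from bench import r, kinematics, eyes, order, status gives the robot as it stands. Calls block until the motion is done:
- r.movep(position, orientation): joint-space move of the TCP to a pose.
- r.move_l(position, velocity=0.15, rot=None, contact_N=None): straight line of the TCP; rot=None keeps the orientation; velocity is the mean speed in m/s. With contact_N (N) it stops when the force on the tool has changed by that much, and returns True; else False.
- r.move_j(angles): joint-space move.
- r.grip(opening, effort=None): finger opening in m; effort is the grip in N (None keeps the last); returns when the fingers have stopped.
- r.hold(seconds).
- kinematics.ik(position, orientation): joint angles nearest the present ones, or None.
- eyes.grab_frame(name): name is "scene" or "top" or "wrist"; returns the picture (420x560x3 uint8, blue, green, red); there is no depth.
- eyes.camera_info(name): a dict with "fov_y" (degrees; the focal length in pixels is half the picture's height over the tangent of half this angle, whatever the lens; pixels are square), "cx", "cy" (the principal point, pixels), "pose" (4x4, takes a point from camera to world coordinates). Camera axes: x right, y up, looking along -z (the intrinsics and any distortion apply to the point x, -y, -z); pixel columns grow to the right and rows downward; lengths in m; the calibration is good to about 2 mm. A picture is of the moment at which its call begins: read the wrist's pose just before it. camera_info takes no time and is no camera call; for the wrist camera it gives the pose at the moment of the call.
A pose or a line that the arm cannot do raises r.IKError and nothing moves.
- order.job_done(): hands the job in; it is judged then, once.
Readings, each from a call of its own:
- status.current_clock(): time.
- status.current_joints(): joint angles.
- status.current_qvel(): joint speeds.
- status.current_effort(): joint torques, N m.
- status.current_tcp_pos(): TCP position.
- status.current_tool_rot(): TCP orientation.
- status.current_wrist_force(): force on the tool from outside, world axes, zero at the start.
- status.current_moment(): the same for the moment, N m.
- status.current_opening(): finger opening in m.
- status.current_grip_force(): force on a finger pad.
Only numpy, scipy, OpenCV 4.12 (cv2) and the standard library are available. Lean on these libraries where they do the work, as an engineer would, in place of code of your own. Each camera call takes 0.05 s, during which the arm holds its last target. There are 200 camera calls.

## Task

The powered rest is live, so before touching the tweezers turn the red isolator handle fully from ON (red dot) to OFF (green dot). Then pick the sprung electrode tweezers up level by their blue grip pads, lift them about 10 cm clear of the rest, and squeeze them until the black pointer stands in the green band of the gauge (20 mm between the tips); hold that gap steady for 2 seconds and finish still holding them there. Never let the tips close together, and leave the other things on the bench where they are.

Things in the scene. Friction and masses are not known exactly. Their poses are not given: they have to be found in the camera images.
- isolator: Fixed grey switch box 100x100x50 mm, yellow 84 mm cover plate (top 54 mm above the bench), red handle on top turning about the vertical through the box centre. Origin: centre of underside, z up. From the handle a green dot (OFF) lies at the box's +x, a red dot (ON) 60 degrees anticlockwise of it seen from above. Two black cable glands stick out 12 mm at -x.
- iso_grip (a point): Point on the handle's turning axis, 80 mm above the bench; axes as the box. The handle is an upright red bar 60 mm long, 16 mm thick, 64 to 94 mm above the bench, centred on the axis above a 42 mm disc; a white line on top marks its pointing end.
- iso_handle (a joint): Angle of the handle's pointing end from the box's +x, rad, anticlockwise from above: 0 = OFF (stop), 1.047 = ON (stop). The bar lies along the box's x axis turned by this angle. Friction about 0.12 N m; it stays where it is left.
- rest: Fixed grey base plate 230x84x10 mm. Black rear saddle at x = -120 to -90 mm (floor 30 mm high, cheeks to 41 mm, 24 mm apart) and black front bar at x = 71 to 85 mm (30 mm high, end posts at y = +-35 mm, 40 mm high) carry the tweezers. Origin: centre of the underside; x runs from saddle to bar.
- tweezers: Loose steel tweezers 220 mm long, about 85 g, flat on the rest, blades side by side. Origin on the centre line, 28 mm above the bench at the start, 2 mm below their underside; x points to the tips, y to the left blade, z up. Black closed end at x = -122 to -92 mm, blade hinges at x = -100 mm, brass 16 mm tip discs at x = 96 mm. Blades 12 mm tall.
- grip (a point): Midpoint between the two blue grip pads of the tweezers (20 mm ahead of and 11 mm above their origin, 39 mm above the bench at the start); axes as the tweezers. Pads are 46 mm long, 18 mm tall; over their outsides about 53 mm with the tweezers open and 36 mm at the marked gap, where they are parallel. Grip across y.
- tip_left (a point): Inner face of the left tip disc. Tip gap = distance tip_left to tip_right: 44 mm open, 20 mm in the middle of the green band (16 to 24 mm). The gauge bar crosses the blades 60 mm ahead of the origin, 19 mm above it, fixed to the left blade: red at the left, then green, then white. A black pointer stands on the right blade, just beyond the bar towards the tips.
- tip_right (a point): Inner face of the right tip disc.
- blade_left (a joint): Squeeze of the left blade, rad: 0 open, 0.061 at the marked gap, 0.104 tips nearly shut. Both blades move alike. Tip gap in mm = 44 - 392 x value. 1 mm of tip gap is 0.6 mm of width over the pads. Springs push each pad out with 2.5 N open, 7 N at the mark, 10 N shut: a full 20 N grip would shut the tips, so set the finger opening instead.
- timer: White bench timer 62x62x17 mm, bystander; origin at its underside.
- dropper: Small cream dropper bottle with orange cap, 27 mm wide, 84 mm tall, bystander; origin at its underside.
- sticky_pad: Small yellow sticky pad 44x62x6 mm, bystander; origin at its underside.

How it is judged:
On the way, in this order (a step that is already met when the one before it is completed fails the run):
1. isolator turned to OFF (value of joint iso_handle below 0.12 rad), for 0.2 s.
2. tweezers held in the air at the marked tip gap for 2 seconds (height (world z) of tweezers above 0.09 m and contact force between the fingers and tweezers above 1 N and distance between tip_left and tip_right between 0.016 and 0.024 m), for 2 s.
At the end, for the whole second after the job is handed in: The isolator is at OFF (handle within 0.12 rad of its stop) and the tweezers are still held between the fingers, at rest, tilted less than 0.4 rad, their origin more than 90 mm above the bench and touching neither rest nor isolator, with a tip gap between 16 and 24 mm (all of step 2 and value of joint iso_handle below 0.12 rad and angle between tweezers's own z axis and vertical below 0.4 rad and contact force between each of rest, isolator and tweezers below 0.1 N and velocity of joint blade_left between -0.05 and 0.05 rad/s and linear speed of tweezers below 0.03 m/s); the arm keeps its last pose, push and grip.
It fails at once if the fingers touch the tweezers while the isolator is not OFF (contact force between the fingers and tweezers above 0.5 N and value of joint iso_handle above 0.15 rad).
It fails at once if the tips are closed together (gap under 5 mm) (distance between tip_left and tip_right below 0.005 m).
It fails at once if a bystander is moved more than 30 mm (distance of any of timer, dropper, sticky_pad from where it was at the start of the episode above 0.03 m).
It also fails if it takes over 51 s, if anything falls off the work surface, if the arm or the gripper's body presses on something with over 40 N, if the wrist force passes 120 N, or if a joint passes its speed limit or range.

## Working session

There is one attempt and no reset: what is moved stays moved. The work goes in short steps, each a Python script; the robot and the scene stay as the last script left them, time stands still between calls to the robot, and variables do not carry over. Pictures are saved under pics/ and viewed, at most 10 in all, crops included, and the job is handed in when it is done.

```bash
ls; mkdir -p pics
python3 - <<'E'
from bench import r,kinematics,eyes,order,status
import cv2,numpy as np
for n in ["scene","top"]:
    f=eyes.grab_frame(n); cv2.imwrite(f"pics/{n}0.png",f); i=eyes.camera_info(n); print(n,{k:(v if k!='pose' else np.round(v,3).tolist()) for k,v in i.items()})
print(status.current_clock(),status.current_tool_rot(),status.current_opening())
E
```

```text
pics
scene {'fov_y': 55.649130272934876, 'cx': 281.08935322940323, 'cy': 211.12838002631807, 'pose': [[0.632, 0.576, -0.519, 0.124], [-0.775, 0.471, -0.421, -0.119], [0.002, 0.669, 0.744, 0.712], [0.0, 0.0, 0.0, 1.0]]}
top {'fov_y': 46.040246671332845, 'cx': 274.79158453599945, 'cy': 213.98124065133877, 'pose': [[-0.008, 1.0, -0.03, 0.528], [-1.0, -0.009, -0.02, 0.244], [-0.02, 0.03, 0.999, 1.124], [0.0, 0.0, 0.0, 1.0]]}
0.1 [ 1.82835198e-01  9.83143271e-01 -7.66597072e-04 -1.02073873e-04] 0.08564316049421301
```

View pics/top0.png

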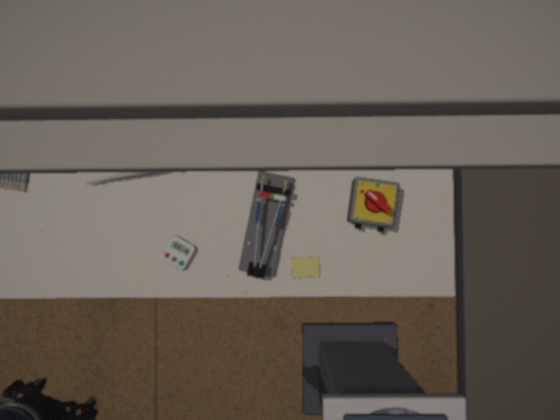

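View pics/scene0.png

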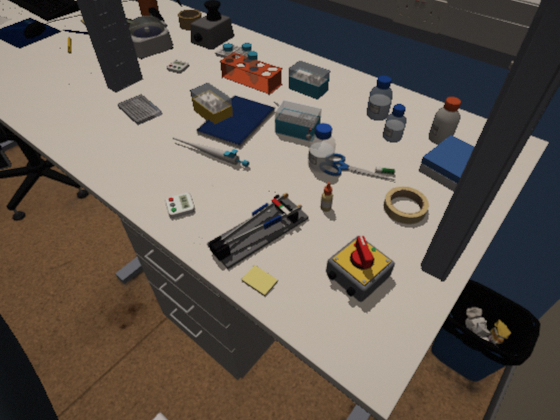

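The top view shows the isolator at about (375,203), with its glands towards the robot and its green dot at (378,185). The tweezers lie from about (257,270) to (275,180) with the tips away from the robot. The timer is at (180,252) and the sticky pad at (305,267). The scene view adds the dropper at (327,198), well clear of the tweezers.

```bash
cat > h.py <<'E'
from bench import r,kinematics,eyes,order,status
import cv2,numpy as np
from scipy.spatial.transform import Rotation as R
def cast(info,px,z):
    px=np.atleast_2d(np.asarray(px,float)); f=210/np.tan(np.radians(info['fov_y'])/2); P=np.array(info['pose'])
    d=np.c_[(px[:,0]-info['cx'])/f,-(px[:,1]-info['cy'])/f,-np.ones(len(px))]@P[:3,:3].T
    return P[:3,3]+d*((z-P[2,3])/d[:,2])[:,None]
def down(yaw):  # tool y axis at angle yaw, pointing down
    y=np.array([np.cos(yaw),np.sin(yaw),0]); z=np.array([0,0,-1.])
    return R.from_matrix(np.c_[np.cross(y,z),y,z]).as_quat()
def hsv(f,lo,hi): return cv2.inRange(cv2.cvtColor(f,cv2.COLOR_BGR2HSV),lo,hi)
def blobs(m,amin=5):
    c,_=cv2.findContours(m,cv2.RETR_EXTERNAL,cv2.CHAIN_APPROX_NONE)
    return sorted([k for k in c if cv2.contourArea(k)>=amin],key=cv2.contourArea,reverse=True)
E
python3 - <<'E'
from h import *
f=cv2.imread('pics/top0.png'); i=eyes.camera_info('top')
def rep(n,m,z,roi):
    M=np.zeros_like(m); x0,y0,x1,y1=roi; M[y0:y1,x0:x1]=m[y0:y1,x0:x1]
    for b in blobs(M)[:3]:
        q=cv2.minAreaRect(b); w=cast(i,cv2.boxPoints(q),z); c=cast(i,[q[0]],z)[0]
        e=[w[1]-w[0],w[2]-w[1]]
        print(n,np.round(q[0],1),cv2.contourArea(b),c.round(3),[(round(float(np.hypot(*v[:2])),3),round(float(np.degrees(np.arctan2(v[1],v[0]))),1)) for v in e])
iso=(340,170,410,240); tw=(230,165,300,290)
rep('yellow',hsv(f,(20,100,60),(35,255,255)),.054,iso)
rep('red',hsv(f,(0,150,60),(8,255,255))|hsv(f,(172,150,60),(180,255,255)),.094,iso)
rep('green',hsv(f,(45,100,30),(85,255,255)),.054,iso)
rep('blue',hsv(f,(100,110,40),(130,255,255)),.039,tw)
for yaw in np.radians([-60,-30,0,30,60,90,120,150]):
    print(np.degrees(yaw).round(),[np.round(q,2).tolist() if q is not None else None for q in [kinematics.ik([.57,.04,.2],down(yaw))]])
E
```

```text
yellow [374.7 201.7] 1392.0 [0.584 0.05  0.054] [(0.084, -8.8), (0.084, -98.8)]
red [377.5 201. ] 281.5 [0.583 0.051 0.094] [(0.042, -0.8), (0.048, -90.5)]
blue [257.2 211.5] 13.0 [0.566 0.304 0.039] [(0.038, -8.5), (0.004, -98.6)]
-60.0 [[-0.58, 0.56, 0.67, 1.8, -0.42, 0.94, -0.77]]
-30.0 [[-0.52, 0.53, 0.57, 1.8, -0.35, 0.92, -0.32]]
0.0 [[-0.45, 0.51, 0.46, 1.79, -0.28, 0.9, 0.13]]
30.0 [[-0.38, 0.49, 0.35, 1.79, -0.21, 0.89, 0.58]]
60.0 [[-0.3, 0.48, 0.22, 1.79, -0.13, 0.89, 1.03]]
90.0 [[-0.22, 0.47, 0.1, 1.79, -0.06, 0.89, 1.48]]
120.0 [[-0.14, 0.47, -0.02, 1.78, 0.01, 0.89, 1.93]]
150.0 [[-0.04, 0.47, -0.17, 1.78, 0.1, 0.9, 2.37]]
```

Run:
```python
from h import *
r.movep([.584,.05,.22],down(np.radians(141)))
i=eyes.camera_info('wrist'); f=eyes.grab_frame('wrist'); cv2.imwrite('pics/w1.png',f)
t=eyes.grab_frame('top'); cv2.imwrite('pics/t1.png',t)
print(status.current_clock(),status.current_tcp_pos(),status.current_joints(),np.round(i['pose'],3).tolist(),i['fov_y'])
def rep(n,m,z):
    for b in blobs(m,20)[:3]:
        q=cv2.minAreaRect(b); w=cast(i,cv2.boxPoints(q),z); c=cast(i,[q[0]],z)[0]
        e=[w[1]-w[0],w[2]-w[1]]
        print(n,np.round(q[0],1),cv2.contourArea(b),c.round(4),[(round(float(np.hypot(*v[:2])),3),round(float(np.degrees(np.arctan2(v[1],v[0]))),1)) for v in e])
rep('yellow',hsv(f,(20,100,60),(35,255,255)),.054)
rep('red',hsv(f,(0,150,50),(8,255,255))|hsv(f,(172,150,50),(180,255,255)),.094)
rep('green',hsv(f,(45,100,30),(85,255,255)),.054)
rep('white',hsv(f,(0,0,170),(180,50,255)),.094)
```

```text
2.5917 [0.5840078  0.05093053 0.21998465] [-0.09327029  0.46934203 -0.11096703  1.71674097  0.06087829  0.95876283
  2.23472841] [[-0.778, -0.596, -0.201, 0.532], [0.629, -0.736, -0.25, -0.014], [0.001, -0.32, 0.947, 0.347], [0.0, 0.0, 0.0, 1.0]] 64.28073076881718
yellow [273.4 189.4] 5332.0 [0.5853 0.0453 0.054 ] [(0.084, 171.0), (0.084, 82.7)]
yellow [466.7 202.1] 2210.5 [0.4549 0.1663 0.054 ] [(0.038, -177.6), (0.053, 93.8)]
yellow [286. 353.] 282.0 [0.6907 0.1957 0.054 ] [(0.024, 141.0), (0.027, 52.1)]
red [275.2 198.7] 2039.5 [0.5818 0.0439 0.094 ] [(0.037, 161.1), (0.061, 71.3)]
green [238.8 210.8] 57.5 [0.6232 0.0409 0.054 ] [(0.008, -173.7), (0.009, 93.4)]
```

View pics/w1.png

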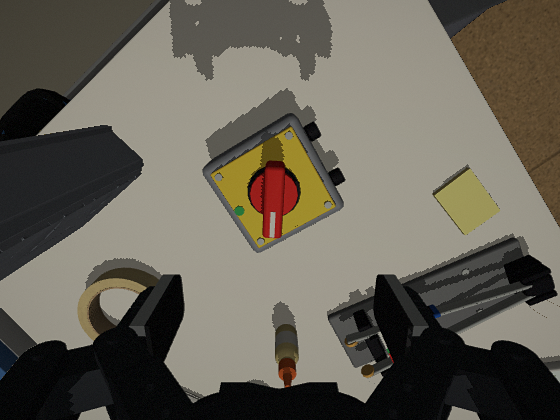

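The wrist view shows the yellow plate centred at (273,189) and the handle bar pointing down the image with its white line at (273,222). The green dot is at (239,211), the dropper at (286,353) and a dark post at the left. I'll move in with the averaged centre.

Run:
```python
from h import *
r.move_l([.5845,.0475,.15],.2,rot=down(np.radians(141.7)))
i=eyes.camera_info('wrist'); f=eyes.grab_frame('wrist'); cv2.imwrite('pics/w2.png',f)
b=blobs(hsv(f,(20,100,60),(35,255,255)))[0]; q=cv2.minAreaRect(b); print('plate',cast(i,[q[0]],.054),cast(i,cv2.boxPoints(q),.054)[:,:2].round(4).tolist())
print(r.move_l([.5845,.0475,.087],.08,contact_N=8))
print(status.current_tcp_pos(),status.current_wrist_force())
r.grip(.012,30); print(status.current_opening(),status.current_grip_force(),status.current_wrist_force(),status.current_tcp_pos(),status.current_clock())
```

```text
plate [[0.58560775 0.04511426 0.054     ]] [[0.6208, -0.0018], [0.5382, 0.0108], [0.5489, 0.094], [0.6415, 0.0855]]
False
[0.58483823 0.04757499 0.08739818] [-0.27137844  0.83996757  0.54812921]
0.015356438573247325 34.76608872413635 [ 4.31255104 -2.47840282  1.0149006 ] [0.58595679 0.04673127 0.08752995] 4.7083
```

Run:
```python
from h import *
for a in [127,112,97,85,80]:
    r.move_l([.5858,.0462,.0875],.1,rot=down(np.radians(a)))
    print(a,status.current_wrist_force().round(1),np.round(status.current_moment(),2),status.current_clock())
print(np.degrees(np.arctan2(*R.from_quat(status.current_tool_rot()).as_matrix()[[1,0],1])))
r.hold(.2); r.grip(.085); r.move_l([.5858,.0462,.2],.2)
i=eyes.camera_info('wrist'); f=eyes.grab_frame('wrist'); cv2.imwrite('pics/w3.png',f)
print(status.current_clock())
```

```text
127 [ 2.3  2.6 -0.1] [ 0.35 -0.29 -0.08] 5.1167
112 [ 1.5  3.3 -1. ] [ 0.64 -0.31 -0.12] 5.525
97 [1.8 4.6 0.4] [ 1.02 -0.25 -0.13] 5.9333
85 [1.4 5.3 0.6] [ 1.24 -0.35 -0.15] 6.2917
80 [1.4 6.5 1.4] [ 1.22 -0.27  0.39] 6.5417
80.49194595315927
8.175
```

View pics/w3.png

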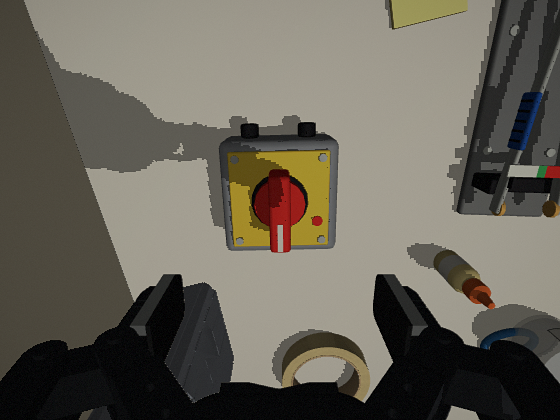

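The handle now lies along the box axis with its white line pointing at +x. It covers the green dot and the red dot at (317,221) is exposed, and the moment reading jumped as it met the stop, so it is OFF. Next, the tweezers.

Run:
```python
from h import *
r.movep([.55,.28,.22],down(np.radians(80)))
r.hold(.2)
i=eyes.camera_info('wrist'); f=eyes.grab_frame('wrist'); cv2.imwrite('pics/w4.png',f)
m=hsv(f,(100,110,30),(130,255,255))
for b in blobs(m,60)[:4]:
    q=cv2.minAreaRect(b); c=b[:,0,:].astype(float)
    M=cv2.moments(b); print(cv2.contourArea(b),np.round([M['m10']/M['m00'],M['m01']/M['m00']],1),q,cast(i,[q[0]],.044).round(4),cast(i,cv2.boxPoints(q),.048)[:,:2].round(4).tolist())
print(status.current_tcp_pos(),status.current_clock())
```

```text
2663.5 [542.8 325. ] ((538.5, 332.5), (99.0, 41.0), 90.0) [[0.7596 0.5278 0.044 ]] [[0.6896, 0.5], [0.697, 0.5412], [0.83, 0.5524], [0.8217, 0.5063]]
227.0 [306.5 199.5] ((306.0, 200.5), (49.0, 6.0), 90.0) [[0.5656 0.3007 0.044 ]] [[0.5407, 0.3014], [0.5417, 0.3068], [0.5891, 0.2997], [0.5881, 0.294]]
204.5 [258.5 198.8] ((258.3529357910156, 199.41175842285156), (5.522148132324219, 49.23915481567383), 4.39870548248291) [[0.5566 0.2565 0.044 ]] [[0.5785, 0.2478], [0.5321, 0.2608], [0.5334, 0.2656], [0.5799, 0.2529]]
192.5 [303.1 373.3] ((303.4832763671875, 373.4358215332031), (10.648233413696289, 31.86086082458496), 56.97612762451172) [[0.77   0.2666 0.044 ]] [[0.7688, 0.2478], [0.7499, 0.2812], [0.7634, 0.2858], [0.7828, 0.2521]]
[0.55066116 0.27829951 0.2200425 ] 9.3667
```

View pics/w4.png

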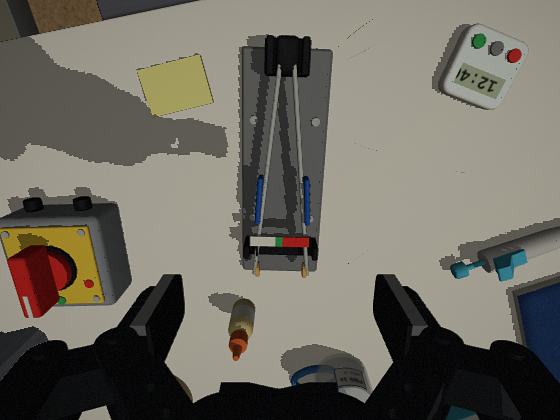

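The wrist view shows the tweezers' blue pads at (258,199) on the right blade and (306,200) on the left, with the tips at (258,270) and (305,270). The gauge is at (280,242) and the pointer is at its white/green end, so they are open. I'll take a closer look, then grip gently.

Run:
```python
from h import *
Y=np.radians(78)
r.move_l([.561,.2795,.12],.2,rot=down(Y)); r.hold(.2)
i=eyes.camera_info('wrist'); f=eyes.grab_frame('wrist'); cv2.imwrite('pics/w5.png',f)
for b in blobs(hsv(f,(100,110,30),(130,255,255)),100)[:4]:
    q=cv2.minAreaRect(b); print(cv2.contourArea(b),q[0],cast(i,[q[0]],.044).round(4),cast(i,cv2.boxPoints(q),.048)[:,:2].round(4).tolist())
print(status.current_tcp_pos(),status.current_clock())
```

```text
491.5 (312.74609375, 227.51437377929688) [[0.5652 0.3012 0.044 ]] [[0.5394, 0.3014], [0.5403, 0.3068], [0.5895, 0.3009], [0.5886, 0.295]]
486.5 (243.1678009033203, 227.53231811523438) [[0.5556 0.2565 0.044 ]] [[0.578, 0.2471], [0.5306, 0.2614], [0.532, 0.2667], [0.5795, 0.2528]]
[0.56149833 0.27981197 0.12130876] 10.2667
```

View pics/w5.png

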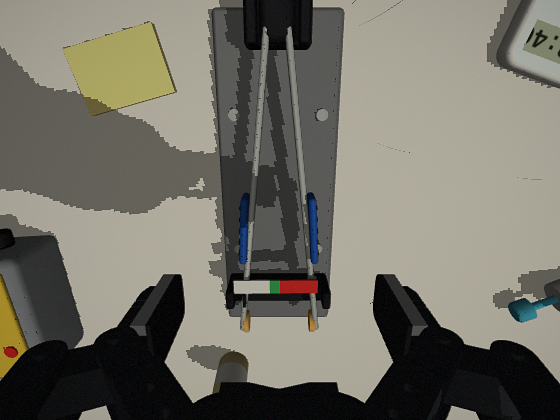

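The closer view shows the pads at (243,228) and (313,228). They are centred between the fingers (column 279), so I'm going down.

Run:
```python
from h import *
print(r.move_l([.5605,.279,.035],.1,contact_N=6),status.current_tcp_pos().round(4),status.current_wrist_force().round(2))
for o in [.056,.052,.048,.044]:
    r.grip(o,20); print(o,round(status.current_opening(),4),round(status.current_grip_force(),2),status.current_wrist_force().round(2))
i=eyes.camera_info('wrist'); f=eyes.grab_frame('wrist'); cv2.imwrite('pics/w6.png',f)
print(status.current_clock())
```

```text
False [0.5609 0.2791 0.0355] [0.33 0.03 0.49]
0.056 0.0559 0.0 [-0.17  0.28  0.88]
0.052 0.0519 0.32 [0.86 0.95 1.1 ]
0.048 0.048 4.47 [0.01 0.95 5.02]
0.044 0.0439 6.79 [-0.84 -0.39  8.32]
12.3833
```

Run:
```python
from h import *
r.move_l([.5605,.279,.06],.05); print(status.current_grip_force(),status.current_wrist_force().round(2))
r.move_l([.5605,.279,.14],.08); r.hold(.3)
for o in [.041,.039]:
    r.grip(o); print(o,round(status.current_opening(),4),round(status.current_grip_force(),2))
print(status.current_wrist_force().round(2),status.current_tcp_pos(),status.current_clock())
i=eyes.camera_info('wrist'); f=eyes.grab_frame('wrist'); cv2.imwrite('pics/w7.png',f)
c=f[150:360,170:390]; cv2.imwrite('pics/w7c.png',cv2.resize(c,None,fx=2.8,fy=2.8,interpolation=cv2.INTER_CUBIC))
```

```text
4.315726161003113 [-0.42 -0.38  0.08]
0.041 0.0412 5.14
0.039 0.0393 5.7
[-1.55 -0.67 -1.05] [0.56051733 0.27902256 0.14002831] 14.9167
```

View pics/w7c.png

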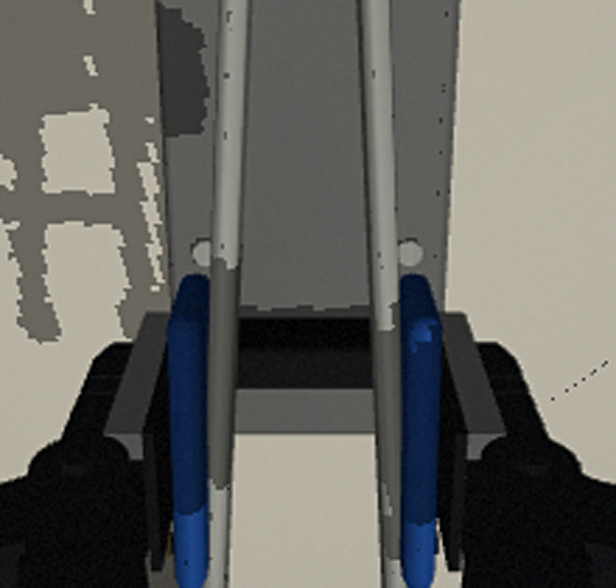

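The blades are held between the fingers with the pads on the inner faces of the jaws. The gauge and tips are below this crop, so I'll squeeze to the mark and view that part.

Run:
```python
from h import *
for o in [.0375,.0362]:
    r.grip(o); print(o,round(status.current_opening(),4),round(status.current_grip_force(),2))
print(status.current_tcp_pos(),status.current_clock())
i=eyes.camera_info('wrist'); f=eyes.grab_frame('wrist'); cv2.imwrite('pics/w8.png',f)
c=f[290:420,190:370]; cv2.imwrite('pics/w8c.png',cv2.resize(c,None,fx=4,fy=4,interpolation=cv2.INTER_CUBIC))
s=eyes.grab_frame('scene'); cv2.imwrite('pics/s8.png',s)
```

```text
0.0375 0.0379 6.14
0.0362 0.0364 6.61
[0.56049981 0.27902475 0.14000143] 15.4
```

View pics/w8c.png

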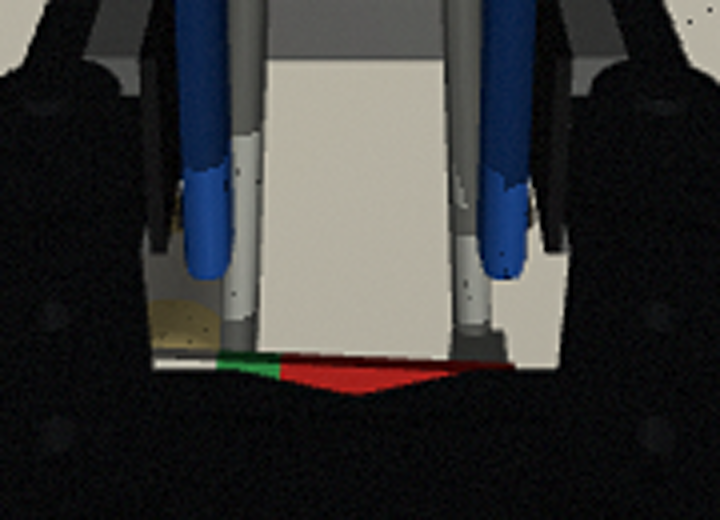

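View pics/s8.png

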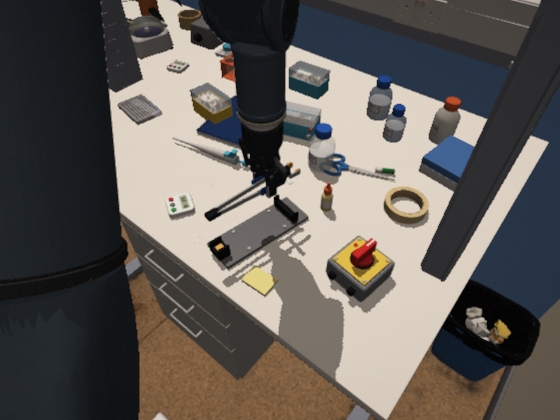

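The gauge view shows the right blade at about column 239, inside the green band (217–280). The scene view shows the tweezers level and clear, the bystanders unmoved, and the tips at (290,167) and (297,178). I'll check the gap numerically by comparing disc spacing with the open picture.

Run:
```python
from h import *
i=eyes.camera_info('scene')
for n,z,roi in [('scene0',.039,(268,185,312,225)),('s8',.144,(278,155,312,190))]:
    f=cv2.imread(f'pics/{n}.png'); x0,y0,x1,y1=roi; c=f[y0:y1,x0:x1]
    m=hsv(c,(8,90,60),(28,255,255)); print(n)
    for b in blobs(m,2)[:5]:
        M=cv2.moments(b); p=[M['m10']/M['m00']+x0,M['m01']/M['m00']+y0]; print(cv2.contourArea(b),np.round(p,1),cast(i,[p],z).round(4))
```

```text
scene0
12.5 [285.3 195.3] [[0.6392 0.2862 0.039 ]]
s8
12.5 [289.6 164.2] [[0.6374 0.2743 0.144 ]]
3.0 [297.  169.2] [[0.6349 0.2521 0.144 ]]
```

The tip spacing is about 22 mm between disc centres, which agrees with a gap near 20 mm. I'll hold it and hand in.

Run:
```python
from h import *
r.hold(3); print(status.current_opening(),status.current_grip_force(),status.current_tcp_pos(),status.current_clock())
print(order.job_done())
```

```text
0.036248347918724215 6.612057387828827 [0.5604963  0.27899954 0.14000914] 18.5
the job is handed in; nothing more can be done
None
```

The job is handed in: the isolator is turned to OFF, and the tweezers are held level about 10 cm above the rest. The tip gap is about 20 mm, inferred from a 36.2 mm finger opening and the camera views, and the hold lasted 3 s. The result of the judging was not shown.

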